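# Set out a gift display on the board

### The job

Set out the gift display on the low pale wooden board, with the four things that stand in front of it. Stand the little wooden bench in the middle of the tray, lengthwise along it, and the squat tin on the middle of the bench; lay the soap bar on the middle of the closed box on the board, its long side along the box; and stand the tall glass candle between tray and box, right at the centre of the board. Everything else, such as the price card, the glass dish and the mugs, stays where it is.

Things in the scene. Friction and masses are not known exactly. Their poses are not given: they have to be found in the camera images.
- bench: small loose wooden display bench, 60 (x) x 96 (y, its length) x 36 mm high: a solid 16 mm thick top board (the grip, between 20 and 36 mm up) on two end legs. 0.14 kg. Origin: centre of its underside, z up. Its two long directions are equivalent.
- soap: loose wrapped soap bar in front of the board (another soap, out of reach at the far back, is only decor), a block 52 (x) x 78 (y, its length) x 26 mm high, 0.11 kg. Origin: centre of its underside, z up. Either way round will do.
- tin: loose squat round candle tin in front of the board, 64 mm across at the rim (62 mm below 32 mm), 45 mm high, 0.11 kg, wider than tall. Origin: centre of its underside, z up. Any yaw.
- candle: loose tall round candle in painted glass, 66 mm across, 101 mm high, 0.24 kg. Origin: centre of its underside, z up. Any yaw.
- board: long low pale wooden display board, fixed, 140 (x) x 480 (y) x 15 mm high, carrying the tray on one half and the box on the other (which is which varies). Origin: centre of its underside, z up; the candle's place is the centre of its top, 15 mm above the origin.
- tray: flat oblong glass tray with a butterfly print, fixed on the board, 107 (x) x 176 (y, its length) x 8 mm thick. Origin: centre of its underside; the bench's place is the centre of its top, 8 mm above the origin.
- box: closed walnut keepsake box, fixed on the board, 124 (x) x 169 (y, its length) mm, brass tab at its front (-x) side. Origin: centre of its underside; the soap's place is the middle of the flat lid, 66 mm above the origin. The lid does not open.
- card: bystander: folded white price card standing like a tent among the loose things, 40 (x) x 78 (y) x 48 mm high. Leave alone. Origin: centre of its underside.
- dish: bystander: round glass dish 93 mm across, 20 mm high, at the right. Leave alone. Origin: centre of its underside.
- mug: bystander: cream mug 78 mm across, 84 mm high, at the right. Leave alone. Origin: on its underside, 16 mm off the axis of the cup towards the handle.
Mind the look-alikes: they are no part of the job. What is shaped like the candle but red is not meant.

How it is judged (in metres and radians):
At the end, for the whole second after the job is handed in: All released and at rest: bench on the tray within 15 mm of its middle, tin on the bench within 12 mm, soap flat on the box lid within 15 mm, candle upright on the board within 15 mm of its centre; bench and soap lengthwise within 10 degrees (z of bench in the frame of tray between 0.003 and 0.014 m and horizontal distance between bench and tray below 0.015 m and angle between each of bench, tin, soap, candle's own z axis and vertical below 0.1 rad and linear speed of each of bench, tin, soap, candle below 0.02 m/s and angle between the y axis of bench and the y axis of tray, either way round below 0.17 rad and z of tin in the frame of bench between 0.031 and 0.042 m and horizontal distance between tin and bench below 0.012 m and z of soap in the frame of box between 0.061 and 0.072 m and horizontal distance between soap and box below 0.015 m and angle between the y axis of soap and the y axis of box, either way round below 0.17 rad and z of candle in the frame of board between 0.01 and 0.021 m and horizontal distance between candle and board below 0.015 m); the robot touches nothing.
It fails at once if a bystander (price card, glass dish or cream mug) is shifted more than 25 mm (distance of any of card, dish, mug from where it was at the start of the episode above 0.025 m).
It also fails if it takes over 120 s, if anything falls off the work surface, if the arm or the gripper's body presses on something with over 40 N, if the wrist force passes 120 N, or if a joint passes its speed limit or range.

### The arm

A 6-joint arm with a two-finger parallel gripper is mounted at the origin on a cart in front of the work surface, level with it; the furniture and walls round the work are solid. World frame = base frame: x ahead of the robot, y to its left, z up, the work surface at z = 0. Lengths are in mm, angles in rad, forces in N, time in s.
With the tool pointing down it reaches from about 250 to 725 mm from the base axis. Payload 4 kg.
Tool frame: the origin (TCP) lies at the very end of the fingers, on their centre line; the grasp point (between the pads) lies 19 mm behind it; z points along the fingers, y is the line along which they close (so a half turn about z gives the same grasp; the last joint's range is limited). The gripper opens to 85 mm and grips with 20 to 120 N. Pads are 22 mm wide; open, the fingers measure 114 mm over their backs; the gripper's body (76 mm by 85 mm) begins 54 mm behind the grasp point. The pads swing forward as they close: fully open they stand 13 mm farther back than shut.
Start: joints at [1.171, 0.241, 0.005, 1.335, 0, 1.571], TCP at [194.615, 460.57, 231.306] pointing down, gripper open.
Joint ranges: [-2.72, 2.72], [-1.05, 1.87], [-1.09, 1.28], [-1.99, 2.15], [-1.42, 1.44], [-3.14, 3.14]. Speed limits (rad/s): [2.79, 2.79, 3.14, 3.14, 3.14, 3.14].

### API

Orientations are given as a rotation vector (axis times angle).
In Python, from workcell import bot gives the robot as it stands.
- The arm moves only by the shell command python3 -m creep 'ROWS' [FORCE]. ROWS is JSON, a list of rows, each a list of 7 numbers: the shift along the tool's x, y, z in m, then the turn, a rotation vector about the tool's x, y, z in degrees, then the opening, from 0 (shut) to 1 (fully open). In form: [[x, y, z, rx, ry, rz, gripper], ...]. A call has 1 to 5 rows; each row shifts and turns the commanded pose from where the row before left it, along the tool's axes as they then stand; what a row does not reach is not made up. A row lasts 1/8 s, in which the tool goes at most 62.5 mm and 10.7 degrees, less where a joint would pass 70% of its speed; a pose out of reach is approached as far as the arm can. A call with a gripper value outside its range is refused whole. The fingers move at their own pace and stop on an object; FORCE is the grip in N (left out, the last holds). Time passes only in rows, so rows that do not move let the fingers close. It gives the time, the measured TCP pose, the force, the opening and the grip force at its end, in the units of the state.
- bot.read_state(): the state, without advancing time (a new reading comes with each control period).
- bot.snapshot(name): name is "scene" or "top"; returns the picture (400x640x3 uint8, blue, green, red); there is no depth.
- bot.camera_params(name): a dict with "fx", "fy", "cx", "cy" (pixels), "rvec" (rotation vector, rad) and "tvec" (3), from world to camera coordinates, as OpenCV has them. Camera axes: x right, y down, z forward; pixel columns grow to the right and rows downward; lengths in mm; the calibration is good to about 2 mm. A picture is of the moment at which its call begins. camera_params takes no time and is no camera call.
- bot.hand_in(): hands the job in; it is judged then, once.
Trained networks look in the newest picture that a camera, given by its name, has taken for a name from the list of things; names that differ only in an ending like _2 or _b are one class to them, and where a whole thing is asked for, a point or a joint stands for the part that bears it (a point fixed in the world has none). Each returns a list of dicts, best first, with "score" (0 to 1); they miss things now and then, are a little off and sometimes report something else, mostly with a low value. They report only what shows in the picture. A call takes as long as a camera call. They do not tell look-alikes from the thing itself.
- bot.regions_of(camera, name): "region" (400x640 bool, what is visible of it).
- bot.landmark_of(camera, name): "position" ([x, y, z] in mm, in the coordinates of the camera as it stood for that picture, good to about 4 mm: a listed point, or the origin of a listed thing).
The state is a dict: "t": time; "joint_pos": joint angles; "qd": joint speeds; "tau": joint torques, N m; "tcp_pos": TCP position; "eef_rot": TCP orientation; "force": force on the tool from outside, world axes, zero at the start; "ft_torque": the same for the moment, N m; "finger_gap": finger opening in mm; "grasp_force": force on a finger pad.
Only numpy, scipy, OpenCV 4.12 (cv2) and the standard library are available. Lean on these libraries where they do the work, as an engineer would, in place of code of your own. Each camera call takes 0.05 s, during which the arm holds its last target. There are 200 camera calls.

## Working session

There is one attempt and no reset: what is moved stays moved. The work goes in short steps, Python scripts to look and compute and a shell command to move; the robot and the scene stay as the last step left them, time stands still between calls to the robot, and variables do not carry over. Pictures are saved under pics/ and viewed, at most 14 in all, crops included, and the job is handed in when it is done.

```bash
mkdir -p pics; ls; cat > h.py <<'E'
import numpy as np, cv2
from workcell import bot
def cam(c):
    p=bot.camera_params(c); R=cv2.Rodrigues(np.array(p["rvec"],float))[0]; t=np.array(p["tvec"],float).ravel()
    return p,R,t
def world(c,pos):
    p,R,t=cam(c); return R.T@(np.array(pos)-t)
def pix(c,w):
    p,R,t=cam(c); q=R@np.array(w,float)+t; return np.round([p["fx"]*q[0]/q[2]+p["cx"],p["fy"]*q[1]/q[2]+p["cy"]])
def ray(c,u,v,z):
    p,R,t=cam(c); d=R.T@np.array([(u-p["cx"])/p["fx"],(v-p["cy"])/p["fy"],1]); o=-R.T@t
    return o+d*(z-o[2])/d[2]
E
python3 - <<'E'
from h import *
for c in("scene","top"):
    im=bot.snapshot(c); cv2.imwrite(f"pics/{c}0.png",im)
    for n in["bench","soap","tin","candle","board","tray","box","card","dish","mug"]:
        for d in bot.landmark_of(c,n)[:3]:
            w=world(c,d["position"]); print(c,n,round(d["score"],2),w.round(),pix(c,w))
s=bot.read_state();print(s["tcp_pos"],s["eef_rot"],s["finger_gap"])
E
```

```text
pics
scene bench 0.65 [ 463. -323.    2.] [335. 168.]
scene soap 0.96 [446.  32.   1.] [393. 217.]
scene tin 0.6 [ 441. -103.   -1.] [371. 196.]
scene candle 0.96 [819. -21.   2.] [278. 245.]
scene candle 0.59 [463. 155.   2.] [414. 241.]
scene board 0.78 [643.  89.  -0.] [349. 248.]
scene tray 0.61 [636. -58.  15.] [327. 216.]
scene box 0.96 [649. 240.  20.] [377. 280.]
scene box 0.72 [ 453. -201.    2.] [354. 182.]
scene box 0.44 [ 561. -459.   -2.] [298. 159.]
scene card 0.66 [634. -61.  13.] [328. 216.]
scene card 0.55 [ 454. -204.    3.] [353. 181.]
scene dish 0.75 [ 574. -286.    1.] [314. 180.]
scene mug 0.68 [ 563. -457.    1.] [297. 159.]
scene mug 0.2 [647.  86.  -3.] [347. 249.]
top bench 0.82 [ 464. -322.   -0.] [389. 250.]
top soap 0.79 [444.  31.   2.] [272. 253.]
top soap 0.23 [648. 237.  17.] [205. 182.]
top tin 0.54 [440. -97.   1.] [314. 255.]
top candle 0.87 [458. 154.  -1.] [231. 247.]
top candle 0.87 [817. -16.   1.] [292. 131.]
top candle 0.23 [652. 238.  16.] [205. 181.]
top board 0.73 [642.  87.  -6.] [256. 187.]
top tray 0.82 [633. -58.  16.] [303. 190.]
top tray 0.44 [652. 241.  17.] [204. 181.]
top box 0.84 [651. 239.  14.] [205. 182.]
top card 0.73 [ 449. -202.    1.] [349. 253.]
top dish 0.64 [ 577. -287.    0.] [378. 212.]
top mug 0.95 [ 560. -461.    1.] [435. 219.]
[194.63045713 460.57724952 231.30886626] [6.23826374e-01 3.07901761e+00 4.11775920e-05] 85.22179644269652
```

```bash
python3 - <<'E'
from h import *
im=cv2.imread("pics/top0.png")[110:310,150:470]; cv2.imwrite("pics/topc.png",cv2.resize(im,(800,500),interpolation=cv2.INTER_CUBIC))
im=cv2.imread("pics/scene0.png")[120:320,220:460]; cv2.imwrite("pics/scenec.png",cv2.resize(im,(720,600),interpolation=cv2.INTER_CUBIC))
# yaw from region min-area rect, unprojected to a plane
for n,z in(("bench",36),("soap",26),("board",15),("tray",23),("box",81),("card",20)):
    r=bot.regions_of("top",n)
    if not r: print(n,"none");continue
    m=r[0]["region"].astype(np.uint8); cs=max(cv2.findContours(m,0,1)[0],key=cv2.contourArea)[:,0]
    w=np.array([ray("top",u,v,z)[:2] for u,v in cs],np.float32)
    print(n,round(r[0]["score"],2),cv2.minAreaRect(w))
print(np.round(-cam("top")[1].T@cam("top")[2]),np.round(-cam("scene")[1].T@cam("scene")[2]))
E
```

```text
bench 0.91 ((464.09381103515625, -318.99761962890625), (96.15225982666016, 60.08635711669922), 79.17385864257812)
soap 0.64 ((446.96533203125, 35.02307891845703), (78.64525604248047, 52.06540298461914), 86.77750396728516)
board 0.61 ((643.5009155273438, 90.3077392578125), (473.2237854003906, 141.4391326904297), 86.29763793945312)
tray 0.65 ((635.21630859375, -58.66058349609375), (105.91683197021484, 171.3950958251953), 1.7469687461853027)
box 0.68 ((651.2398681640625, 235.49317932128906), (177.54884338378906, 124.16535186767578), 84.3896255493164)
card 0.91 ((449.911376953125, -203.92608642578125), (80.49827575683594, 42.34939193725586), 84.56522369384766)
[ 441.  -78. 1498.] [1053.  748.  738.]
```

View pics/topc.png

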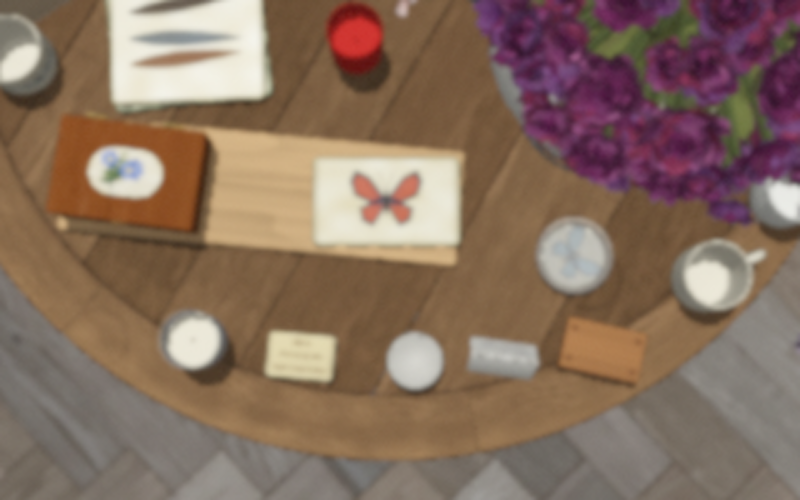

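View pics/scenec.png

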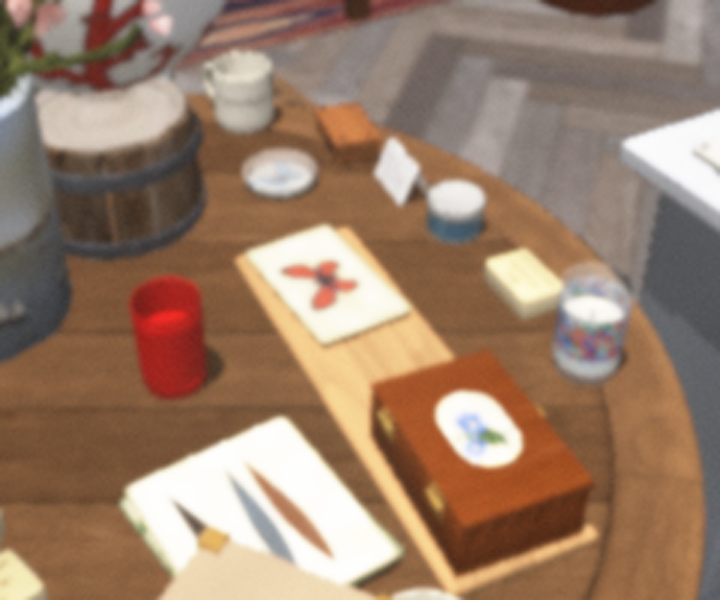

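Candidates, by top-camera pixels: the candles are (231,247), painted glass in front, and (292,131), red at the back. The painted one fits, and the enlarged crops confirm it. The soap is (272,253), cream bar in front; the tin is (314,255), squat with a blue side; the bench is (389,250). The white folded card at (349,253) stays where it is. The tray is on the right half (butterfly at 303,190) and the box on the left (205,182).

Next I turn the tool to the bench's yaw and refine the round things.

```bash
cat >> h.py <<'E'
from scipy.spatial.transform import Rotation as Ro
def to(x,y,z,phi):
    "shift along tool axes (after turning) in mm and tool rz in deg to have TCP at x,y,z and tool y at angle phi"
    s=bot.read_state(); R=Ro.from_rotvec(s["eef_rot"]).as_matrix(); cur=np.degrees(np.arctan2(R[1,1],R[0,1]))
    d=(phi-cur+90)%180-90; f=np.radians(cur+d); ty=np.array([np.cos(f),np.sin(f),0]); tz=np.array([0,0,-1.]); tx=np.cross(ty,tz)
    v=np.array([x,y,z])-s["tcp_pos"]; print("cur",np.round(s["tcp_pos"],1),"phi",round(cur,1),"gap",round(s["finger_gap"],1),"| rz",round(-d,1),"shift xyz",np.round([v@tx,v@ty,v@tz],1),"tilt",R[:,2].round(3))
E
T="python3 -m creep"
$T '[[0,0,0,0,0,9.75,1],[0,0,0,0,0,9.75,1],[0,0,0,0,0,9.75,1],[0,0,0,0,0,9.75,1],[0,0,0,0,0,9.75,1]]'
$T '[[0,0,0,0,0,9.75,1],[0,0,0,0,0,9.75,1],[0,0,0,0,0,9.75,1]]'
python3 - <<'E'
from h import *
to(464,-320,120,-10.8)
for n,z in(("tin",45),("candle",101)):
  for c in("top",):
    for r in bot.regions_of(c,n)[:2]:
        v,u=np.nonzero(r["region"]); cs=max(cv2.findContours(r["region"].astype(np.uint8),0,1)[0],key=cv2.contourArea)[:,0]
        w=np.array([ray(c,a,b,z)[:2] for a,b in cs],np.float32)
        print(n,round(r["score"],2),cv2.minEnclosingCircle(w),w.min(0),w.max(0))
E
```

```text
t: 2.02
tcp_pos: [194.6, 460.6, 231.3]
eef_rot: [-1.846, -2.542, -0.0]
force: [0.6, 0.4, 0.8]
finger_gap: 85.4
grasp_force: 0.0
t: 2.4
tcp_pos: [194.6, 460.6, 231.3]
eef_rot: [-2.428, -1.993, -0.0]
force: [0.3, -0.5, 0.8]
finger_gap: 85.3
grasp_force: 0.0
cur [194.6 460.6 231.3] phi -11.2 gap 85.3 | rz -0.4 shift xyz [-716.3  410.9  111.3] tilt [ 0.  0. -1.]
tin 0.67 ((444.26556396484375, -98.6275405883789), 32.915733337402344) [ 412.30917 -130.5098 ] [476.1561  -68.97255]
candle 0.82 ((812.5979614257812, -19.784610748291016), 40.857242584228516) [772.66125 -46.85607] [852.64795   14.869215]
candle 0.62 ((461.4209899902344, 150.41590881347656), 37.01268768310547) [430.97607 114.673  ] [492.589   187.42355]
```

```bash
T="python3 -m creep"
for i in 1 2 3; do $T '[[-0.048,0.0275,0.0075,0,0,0,1],[-0.048,0.0275,0.0075,0,0,0,1],[-0.048,0.0275,0.0075,0,0,0,1],[-0.048,0.0275,0.0075,0,0,0,1],[-0.048,0.0275,0.0075,0,0,0,1]]'|grep -E "tcp|force:"; done
python3 - <<'E'
from h import *
to(464,-320,9,-10.8)
cv2.imwrite("pics/a1.png",cv2.resize(bot.snapshot("scene")[100:250,250:450],(800,600)))
E
```

```text
tcp_pos: [284.6, 197.4, 193.9]
force: [0.7, 0.5, -0.2]
grasp_force: 0.0
tcp_pos: [374.5, -64.7, 156.5]
force: [0.9, 1.0, -0.9]
grasp_force: 0.0
tcp_pos: [463.9, -326.4, 118.5]
force: [0.9, -0.0, 0.5]
grasp_force: 0.0
cur [ 463.9 -326.4  118.5] phi -10.7 gap 85.2 | rz 0.1 shift xyz [  6.3  -1.1 109.5] tilt [ 0. -0. -1.]
```

View pics/a1.png

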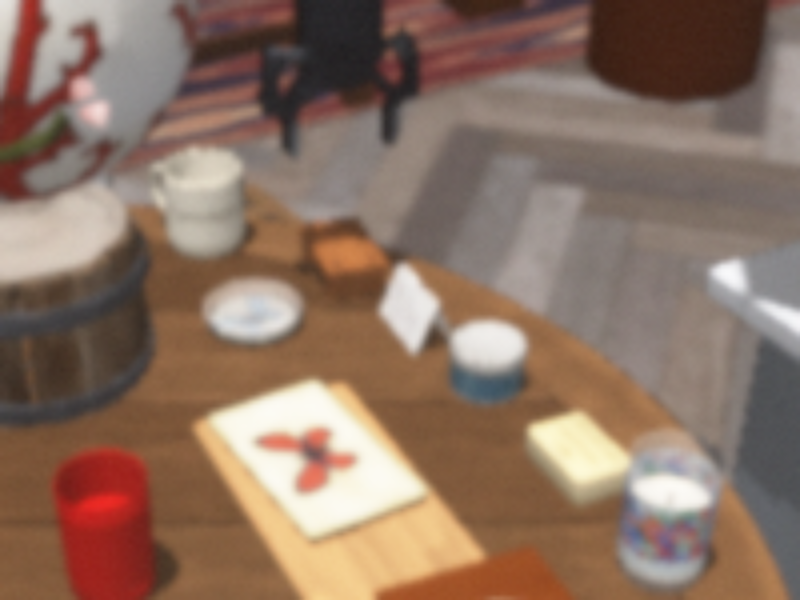

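The gripper hangs squarely above the bench (crop 345,255), with its fingers on either side. I descend and grip.

```bash
T="python3 -m creep"
$T '[[0.0055,-0.001,0.04,0,0,0,1],[0,0,0.03,0,0,0,1],[0,0,0.02,0,0,0,1],[0,0,0.012,0,0,0,1],[0,0,0.008,0,0,0,1]]'
$T '[[0,0,0,0,0,0,0.6],[0,0,0,0,0,0,0.5],[0,0,0,0,0,0,0.4],[0,0,0,0,0,0,0.4],[0,0,0,0,0,0,0.4]]' 35
python3 -c "
from h import *
to(464,-320,9,-10.8)"
```

```text
t: 5.05
tcp_pos: [463.6, -318.9, 8.5]
eef_rot: [2.421, 2.002, 0.0]
force: [0.7, -0.3, 0.8]
finger_gap: 85.4
grasp_force: 0.0
t: 5.68
tcp_pos: [464.1, -319.3, 9.6]
eef_rot: [2.421, 1.999, 0.001]
force: [-0.1, 0.2, 4.8]
finger_gap: 59.4
grasp_force: 38.9
cur [ 464.1 -319.3    9.6] phi -10.9 gap 59.4 | rz -0.1 shift xyz [-0.7  0.   0.6] tilt [ 0.001 -0.001 -1.   ]
```

```bash
T="python3 -m creep"
$T '[[0,0,-0.01,0,0,0,0.4],[0,0,-0.03,0,0,0,0.4],[0,0,-0.04,0,0,0,0.4],[0,0,0,0,0,-6,0.4],[0,0,0,0,0,-6,0.4]]'
python3 -c "
from h import *
to(635,-58,33,1.2)"
```

```text
t: 6.3
tcp_pos: [463.4, -318.8, 89.6]
eef_rot: [2.196, 2.246, 0.0]
force: [0.0, 0.8, -1.8]
finger_gap: 59.6
grasp_force: 38.5
cur [ 463.4 -318.8   89.6] phi 1.3 gap 59.6 | rz 0.1 shift xyz [257.2 177.   56.6] tilt [ 0. -0. -1.]
```

```bash
T="python3 -m creep"
$T '[[0.043,0.0295,0,0,0,0,0.4],[0.043,0.0295,0,0,0,0,0.4],[0.043,0.0295,0,0,0,0,0.4],[0.043,0.0295,0,0,0,0,0.4],[0.043,0.0295,0,0,0,0,0.4]]'
$T '[[0.042,0.0295,0.01,0,0,0,0.4],[0,0,0.02,0,0,0,0.4],[0,0,0.015,0,0,0,0.4],[0,0,0,0,0,0,0.4]]'
python3 -c "
from h import *
to(635,-58,33,1.2)
cv2.imwrite('pics/a2.png',cv2.resize(bot.snapshot('scene')[150:270,270:430],(800,600)))"
```

```text
t: 6.92
tcp_pos: [607.1, -99.6, 88.7]
eef_rot: [-2.2, -2.242, 0.001]
force: [0.3, -0.4, -1.8]
finger_gap: 59.4
grasp_force: 38.5
t: 7.42
tcp_pos: [633.4, -58.9, 41.8]
eef_rot: [-2.198, -2.239, 0.005]
force: [1.0, 0.2, -1.9]
finger_gap: 59.3
grasp_force: 38.7
cur [633.4 -58.9  41.8] phi 1.0 gap 59.3 | rz -0.2 shift xyz [0.9 1.6 8.8] tilt [-0.005  0.    -1.   ]
```

View pics/a2.png

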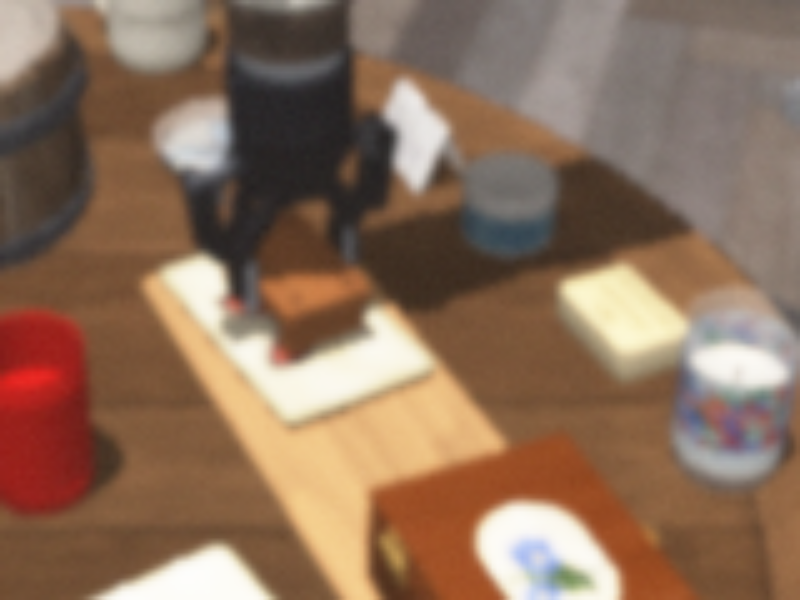

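The bench hangs level over the tray (crop 310,280). I lower and release it.

```bash
T="python3 -m creep"
$T '[[0.001,0.0015,0.005,0,0,0,0.4],[0,0,0.003,0,0,0,0.4],[0,0,0.001,0,0,0,0.4],[0,0,0,0,0,0,0.4]]'
$T '[[0,0,0,0,0,0,0.85],[0,0,0,0,0,0,1],[0,0,0,0,0,0,1],[0,0,-0.03,0,0,0,1],[0,0,-0.05,0,0,0,1]]'
python3 -c "
from h import *
to(443,-99,100,0)"
```

```text
t: 7.98
tcp_pos: [637.0, -57.6, 34.9]
eef_rot: [2.2, 2.242, 0.0]
force: [-0.2, -0.3, -1.7]
finger_gap: 59.2
grasp_force: 38.7
t: 8.6
tcp_pos: [635.2, -57.4, 113.3]
eef_rot: [-2.197, -2.24, 0.005]
force: [1.0, -0.3, 0.1]
finger_gap: 85.6
grasp_force: 0.0
cur [635.2 -57.4 113.3] phi 1.1 gap 85.6 | rz 1.1 shift xyz [ -41.6 -192.2   13.3] tilt [-0.005  0.    -1.   ]
```

```bash
T="python3 -m creep"
$T '[[-0.0105,-0.048,0,0,0,1,1],[-0.0105,-0.048,0,0,0,0,1],[-0.0105,-0.048,0,0,0,0,1],[-0.0105,-0.048,0.01,0,0,0,1],[0,0,0,0,0,0,1]]'
python3 - <<'E'
from h import *
to(443,-99,8,0)
bot.snapshot("top")
for n,z in(("bench",59),("tray",23)):
    for r in bot.regions_of("top",n)[:1]:
        cs=max(cv2.findContours(r["region"].astype(np.uint8),0,1)[0],key=cv2.contourArea)[:,0]
        w=np.array([ray("top",a,b,z)[:2] for a,b in cs],np.float32); print(n,r["score"],cv2.minAreaRect(w))
    print([world("top",d["position"]).round() for d in bot.landmark_of("top",n)[:1]])
E
```

```text
t: 9.22
tcp_pos: [439.4, -100.4, 103.4]
eef_rot: [-2.218, -2.217, 0.006]
force: [0.2, -0.6, 0.2]
finger_gap: 85.2
grasp_force: 0.0
cur [ 439.4 -100.4  103.4] phi -0.0 gap 85.2 | rz -0.0 shift xyz [ 1.4  3.6 95.4] tilt [-0.007  0.001 -1.   ]
bench 0.97 ((636.0947875976562, -57.420433044433594), (61.965362548828125, 93.63794708251953), 1.6238006353378296)
[array([637., -59.,  23.])]
tray 0.55 ((635.1778564453125, -59.88311004638672), (111.9179458618164, 173.78028869628906), 1.8411483764648438)
[array([632., -58.,  17.])]
```

The bench stands at (636,-58), in the middle of the tray and aligned with it. Now the tin.

```bash
T="python3 -m creep"
$T '[[0.0015,0.0035,0.03,0,0,0,1],[0,0,0.03,0,0,0,1],[0,0,0.02,0,0,0,1],[0,0,0.012,0,0,0,1],[0,0,0.003,0,0,0,1]]'
$T '[[0,0,0,0,0,0,0.7],[0,0,0,0,0,0,0.6],[0,0,0,0,0,0,0.5],[0,0,0,0,0,0,0.5],[0,0,0,0,0,0,0.5]]' 30
$T '[[0,0,-0.01,0,0,0,0.5],[0,0,-0.04,0,0,0,0.5],[0,0,-0.05,0,0,0,0.5],[0,0,-0.01,0,0,0,0.5],[0,0,0,0,0,0,0.5]]'
python3 - <<'E'
from h import *
to(636,-58,70,0)
cv2.imwrite('pics/a3.png',cv2.resize(bot.snapshot('scene')[120:270,250:450],(800,600)))
E
```

```text
t: 10.1
tcp_pos: [449.2, -99.0, 9.3]
eef_rot: [-2.219, -2.223, 0.001]
force: [0.4, -0.3, 0.8]
finger_gap: 85.2
grasp_force: 0.0
t: 10.72
tcp_pos: [449.5, -99.3, 10.7]
eef_rot: [2.219, 2.222, 0.002]
force: [-1.0, 0.4, 6.0]
finger_gap: 62.2
grasp_force: 33.0
t: 11.35
tcp_pos: [449.2, -99.3, 120.5]
eef_rot: [2.219, 2.222, 0.002]
force: [1.0, 0.1, -1.5]
finger_gap: 62.2
grasp_force: 33.5
cur [449.2 -99.3 120.5] phi 0.1 gap 62.2 | rz 0.1 shift xyz [ 41.3 186.8  50.5] tilt [ 0.002 -0.    -1.   ]
```

View pics/a3.png

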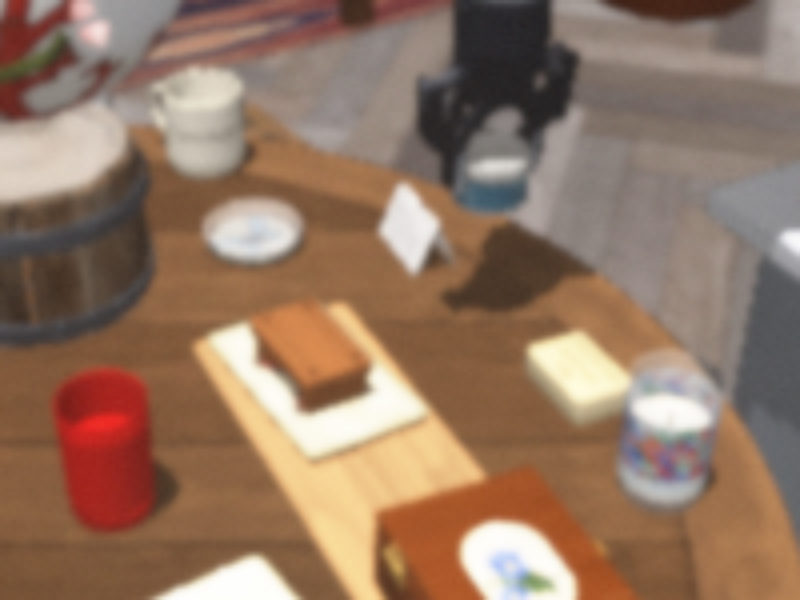

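The tin is held upright (crop 495,180). The bench shows centred on the tray (310,350).

```bash
T="python3 -m creep"
$T '[[0.0105,0.047,0,0,0,0,0.5],[0.0105,0.047,0,0,0,0,0.5],[0.0105,0.047,0,0,0,0,0.5],[0.01,0.046,0,0,0,0,0.5],[0,0,0,0,0,0,0.5]]'
$T '[[0,0,0.02,0,0,0,0.5],[0,0,0.015,0,0,0,0.5],[0,0,0.005,0,0,0,0.5],[0,0,0,0,0,0,0.5],[0,0,0,0,0,0,0.5]]'
python3 - <<'E'
from h import *
to(636,-58,70,0)
E
```

```text
t: 12.02
tcp_pos: [636.9, -56.2, 115.6]
eef_rot: [-2.215, -2.223, 0.004]
force: [-0.6, -0.1, -0.6]
finger_gap: 61.9
grasp_force: 33.6
t: 12.65
tcp_pos: [636.2, -57.6, 80.7]
eef_rot: [2.219, 2.222, 0.001]
force: [0.6, -0.1, -1.6]
finger_gap: 61.9
grasp_force: 33.6
cur [636.2 -57.6  80.7] phi 0.1 gap 61.9 | rz 0.1 shift xyz [-0.4 -0.2 10.7] tilt [ 0.001 -0.    -1.   ]
```

```bash
T="python3 -m creep"
$T '[[0,0,0.006,0,0,0,0.5],[0,0,0.003,0,0,0,0.5],[0,0,0.0015,0,0,0,0.5],[0,0,0,0,0,0,0.5],[0,0,0,0,0,0,0.5]]'
$T '[[0,0,0,0,0,0,0.85],[0,0,0,0,0,0,1],[0,0,0,0,0,0,1],[0,0,-0.03,0,0,0,1],[0,0,-0.05,0,0,0,1]]'
python3 - <<'E'
from h import *
to(446,33,100,-3.2)
E
```

```text
t: 13.28
tcp_pos: [635.6, -57.5, 69.8]
eef_rot: [2.22, 2.223, -0.0]
force: [-2.8, -0.6, 3.9]
finger_gap: 61.9
grasp_force: 33.8
t: 13.9
tcp_pos: [634.0, -57.1, 147.5]
eef_rot: [-2.216, -2.22, 0.006]
force: [-0.4, 0.0, -0.2]
finger_gap: 85.4
grasp_force: 0.0
cur [634.  -57.1 147.5] phi 0.1 gap 85.4 | rz 3.3 shift xyz [  79.5 -192.8   47.5] tilt [-0.006  0.001 -1.   ]
```

```bash
T="python3 -m creep"
$T '[[0,0,0,0,0,3.3,1],[0.02,-0.048,0,0,0,0,1],[0.02,-0.048,0,0,0,0,1],[0.02,-0.048,0,0,0,0,1],[0.0195,-0.048,0.03,0,0,0,1]]'
$T '[[0,0,0.02,0,0,0,1],[0,0,0,0,0,0,1],[0,0,0,0,0,0,1]]'
python3 - <<'E'
from h import *
to(446,33,3,-3.2)
bot.snapshot("top")
print([(n,world("top",d["position"]).round()) for n in("tin","bench") for d in bot.landmark_of("top",n)[:1]])
E
```

```text
t: 14.52
tcp_pos: [449.5, 33.6, 121.0]
eef_rot: [2.28, 2.155, 0.008]
force: [0.4, 1.1, -1.1]
finger_gap: 85.6
grasp_force: 0.0
t: 14.9
tcp_pos: [450.1, 32.7, 100.3]
eef_rot: [2.282, 2.157, 0.003]
force: [0.7, -0.1, 0.3]
finger_gap: 85.1
grasp_force: 0.0
cur [450.1  32.7 100.3] phi -3.2 gap 85.1 | rz -0.0 shift xyz [ 0.  -4.1 97.3] tilt [ 0.002  0.    -1.   ]
[('tin', array([632., -55.,  59.])), ('bench', array([638., -59.,  19.]))]
```

```bash
T="python3 -m creep"
$T '[[0,-0.004,0.04,0,0,0,1],[0,0,0.03,0,0,0,1],[0,0,0.015,0,0,0,1],[0,0,0.008,0,0,0,1],[0,0,0.0025,0,0,0,1]]'
$T '[[0,0,0,0,0,0,0.7],[0,0,0,0,0,0,0.5],[0,0,0,0,0,0,0.4],[0,0,0,0,0,0,0.4],[0,0,0,0,0,0,0.4]]' 30
$T '[[0,0,0,0,0,0,0.4],[0,0,-0.01,0,0,0,0.4],[0,0,-0.04,0,0,0,0.4],[0,0,-0.06,0,0,0,0.4],[0,0,-0.04,0,0,0,0.4]]'
python3 - <<'E'
from h import *
to(650,237,100,-5.5)
cv2.imwrite('pics/a4.png',cv2.resize(bot.snapshot('scene')[120:300,250:490],(800,600)))
E
```

```text
t: 15.68
tcp_pos: [445.0, 32.9, 3.9]
eef_rot: [2.283, 2.158, 0.0]
force: [-0.5, -0.7, -0.1]
finger_gap: 85.7
grasp_force: 0.0
t: 16.3
tcp_pos: [445.5, 33.0, 4.7]
eef_rot: [2.282, 2.157, 0.003]
force: [0.5, -0.9, 6.0]
finger_gap: 51.3
grasp_force: 32.1
t: 16.92
tcp_pos: [444.8, 33.0, 156.6]
eef_rot: [2.282, 2.158, 0.003]
force: [0.7, 0.1, -1.6]
finger_gap: 51.3
grasp_force: 32.2
cur [444.8  33.  156.6] phi -3.2 gap 51.3 | rz 2.3 shift xyz [222.7 184.7  56.6] tilt [ 0.002  0.    -1.   ]
```

View pics/a4.png

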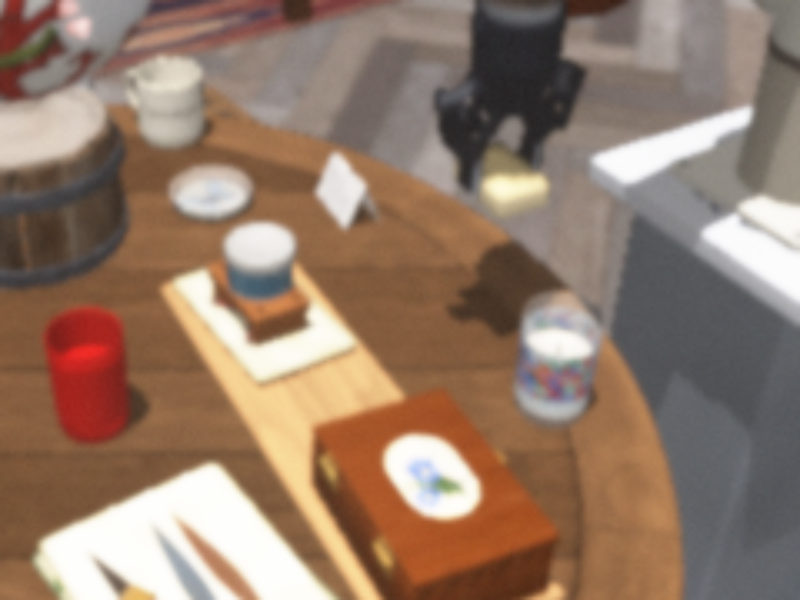

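The tin stands on the bench (260,260) and the soap is held (515,190). Now to the box lid.

```bash
T="python3 -m creep"
$T '[[0,0,0,0,0,2.3,0.4],[0.044,0.038,0,0,0,0,0.4],[0.044,0.038,0,0,0,0,0.4],[0.044,0.038,0,0,0,0,0.4],[0.044,0.038,0,0,0,0,0.4]]'
$T '[[0.03,0.03,0,0,0,0,0.4],[0,0,0.02,0,0,0,0.4],[0,0,0.02,0,0,0,0.4],[0,0,0,0,0,0,0.4],[0,0,0,0,0,0,0.4]]'
python3 - <<'E'
from h import *
to(650,238,86,-5.5)
E
```

```text
t: 17.6
tcp_pos: [613.3, 194.7, 153.5]
eef_rot: [-2.325, -2.112, 0.001]
force: [0.4, -0.3, -1.7]
finger_gap: 51.2
grasp_force: 32.1
t: 18.23
tcp_pos: [645.4, 220.5, 114.4]
eef_rot: [2.326, 2.112, 0.0]
force: [0.1, 0.6, -0.9]
finger_gap: 51.2
grasp_force: 32.2
cur [645.4 220.5 114.4] phi -5.5 gap 51.2 | rz -0.0 shift xyz [17.8  2.9 28.4] tilt [ 0.  0. -1.]
```

```bash
T="python3 -m creep"
$T '[[0.018,0.003,0.01,0,0,0,0.4],[0,0,0.008,0,0,0,0.4],[0,0,0.006,0,0,0,0.4],[0,0,0.0025,0,0,0,0.4],[0,0,0,0,0,0,0.4]]'
$T '[[0,0,0.0015,0,0,0,0.4],[0,0,0,0,0,0,0.4]]'
$T '[[0,0,0,0,0,0,0.85],[0,0,0,0,0,0,1],[0,0,0,0,0,0,1],[0,0,-0.03,0,0,0,1],[0,0,-0.06,0,0,0,1]]'
python3 - <<'E'
from h import *
to(460.5,154,150,-3)
E
```

```text
t: 18.85
tcp_pos: [649.9, 237.9, 87.0]
eef_rot: [-2.326, -2.112, 0.001]
force: [0.1, 1.0, -1.7]
finger_gap: 51.7
grasp_force: 32.2
t: 19.1
tcp_pos: [650.2, 238.1, 86.0]
eef_rot: [2.326, 2.112, 0.0]
force: [0.5, -0.1, -0.8]
finger_gap: 51.7
grasp_force: 32.2
t: 19.73
tcp_pos: [648.0, 237.5, 172.9]
eef_rot: [-2.323, -2.11, 0.011]
force: [1.1, 1.3, 0.2]
finger_gap: 85.3
grasp_force: 0.0
cur [648.  237.5 172.9] phi -5.5 gap 85.3 | rz -2.5 shift xyz [ -93.1 -182.9   22.9] tilt [-0.007 -0.003 -1.   ]
```

```bash
T="python3 -m creep"
$T '[[0,0,0,0,0,-2.5,1],[-0.0235,-0.0455,0,0,0,0,1],[-0.0235,-0.0455,0,0,0,0,1],[-0.023,-0.0455,0,0,0,0,1],[-0.023,-0.0455,0.02,0,0,0,1]]'
$T '[[0,0,0,0,0,0,1],[0,0,0,0,0,0,1]]'
python3 - <<'E'
from h import *
to(460.5,154,58,-3)
bot.snapshot("top")
print([(n,world("top",d["position"]).round()) for n in("soap","box","tin") for d in bot.landmark_of("top",n)[:1]])
r=bot.regions_of("top","soap")[0]["region"]; cs=max(cv2.findContours(r.astype(np.uint8),0,1)[0],key=cv2.contourArea)[:,0]
print(cv2.minAreaRect(np.array([ray("top",a,b,107)[:2] for a,b in cs],np.float32)))
cv2.imwrite('pics/a5.png',cv2.resize(bot.snapshot('scene')[120:300,250:490],(800,600)))
E
```

```text
t: 20.35
tcp_pos: [463.5, 154.7, 157.3]
eef_rot: [2.277, 2.161, 0.007]
force: [0.6, 0.3, 0.0]
finger_gap: 85.2
grasp_force: 0.0
t: 20.6
tcp_pos: [464.2, 155.1, 156.6]
eef_rot: [2.278, 2.162, 0.003]
force: [0.1, 0.1, 0.0]
finger_gap: 85.6
grasp_force: 0.0
cur [464.2 155.1 156.6] phi -3.0 gap 85.6 | rz -0.0 shift xyz [-1.3 -3.6 98.6] tilt [ 0.002  0.001 -1.   ]
[('soap', array([648., 239.,  81.])), ('box', array([654., 241.,  18.])), ('tin', array([634., -56.,  58.]))]
((648.3870239257812, 238.30361938476562), (82.20557403564453, 55.021480560302734), 84.6111068725586)
```

View pics/a5.png

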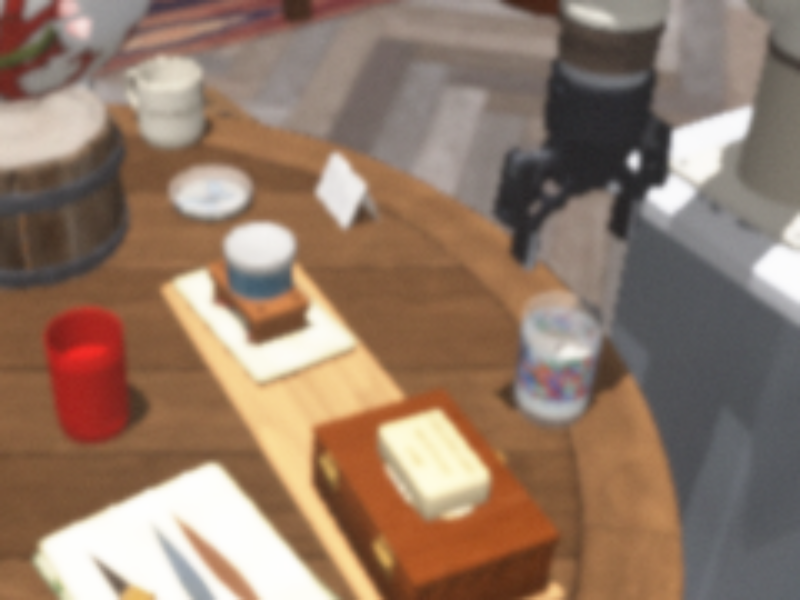

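The soap lies centred on the lid (435,460), and the open gripper is above the candle (560,355). I descend and grip.

```bash
T="python3 -m creep"
$T '[[-0.001,-0.0035,0.03,0,0,0,1],[0,0,0.015,0,0,0,1],[0,0,0.008,0,0,0,1],[0,0,0.008,0,0,0,1],[0,0,0,0,0,0,1]]'
$T '[[0,0,0.012,0,0,0,1],[0,0,0.012,0,0,0,1],[0,0,0.012,0,0,0,1],[0,0,0,0,0,0,1]]'
$T '[[0,0,0,0,0,0,0.75],[0,0,0,0,0,0,0.6],[0,0,0,0,0,0,0.5],[0,0,0,0,0,0,0.5],[0,0,0,0,0,0,0.5]]' 35
python3 - <<'E'
from h import *
to(643,88.5,100,-3.5)
E
```

```text
t: 21.52
tcp_pos: [460.0, 154.1, 94.6]
eef_rot: [-2.279, -2.162, 0.001]
force: [-0.8, -0.8, 0.7]
finger_gap: 85.5
grasp_force: 0.0
t: 22.02
tcp_pos: [458.7, 153.6, 57.4]
eef_rot: [-2.278, -2.161, 0.004]
force: [-0.3, 0.4, -0.3]
finger_gap: 85.5
grasp_force: 0.0
t: 22.65
tcp_pos: [460.6, 154.2, 59.4]
eef_rot: [2.278, 2.162, 0.002]
force: [2.1, -0.2, 4.3]
finger_gap: 64.1
grasp_force: 39.2
cur [460.6 154.2  59.4] phi -3.0 gap 64.1 | rz 0.5 shift xyz [-54.5 186.  -40.6] tilt [ 0.002  0.    -1.   ]
```

```bash
T="python3 -m creep"
$T '[[0,0,-0.01,0,0,0.5,0.5],[0,0,-0.03,0,0,0,0.5],[0,0,-0.04,0,0,0,0.5],[-0.04,0,-0.015,0,0,0,0.5],[-0.0145,0.026,0,0,0,0,0.5]]'
$T '[[0,0.04,0,0,0,0,0.5],[0,0.04,0,0,0,0,0.5],[0,0.04,0,0,0,0,0.5],[0,0.04,0,0,0,0,0.5],[0,0,0,0,0,0,0.5]]'
python3 - <<'E'
from h import *
to(643,88.5,74.5,-3.5)
E
```

```text
t: 23.28
tcp_pos: [481.4, 97.0, 155.5]
eef_rot: [2.289, 2.152, 0.0]
force: [1.9, 0.8, -2.0]
finger_gap: 64.1
grasp_force: 39.5
t: 23.9
tcp_pos: [643.5, 87.8, 151.9]
eef_rot: [-2.289, -2.15, 0.002]
force: [-1.4, 0.1, -1.3]
finger_gap: 64.3
grasp_force: 39.8
cur [643.5  87.8 151.9] phi -3.6 gap 64.3 | rz -0.1 shift xyz [ 0.6 -0.6 77.4] tilt [-0.002 -0.    -1.   ]
```

```bash
T="python3 -m creep"
$T '[[0.0005,-0.0005,0.03,0,0,0,0.5],[0,0,0.025,0,0,0,0.5],[0,0,0.012,0,0,0,0.5],[0,0,0,0,0,0,0.5],[0,0,0,0,0,0,0.5]]'
python3 - <<'E'
from h import *
to(643,88.5,74.5,-3.5)
cv2.imwrite('pics/a6.png',cv2.resize(bot.snapshot('scene')[140:300,280:480],(750,600)))
E
```

```text
t: 24.52
tcp_pos: [642.4, 89.0, 88.1]
eef_rot: [2.288, 2.152, 0.002]
force: [0.5, -0.1, -2.0]
finger_gap: 64.3
grasp_force: 39.8
cur [642.4  89.   88.1] phi -3.5 gap 64.3 | rz -0.0 shift xyz [-0.4  0.7 13.6] tilt [ 0.002  0.    -1.   ]
```

View pics/a6.png

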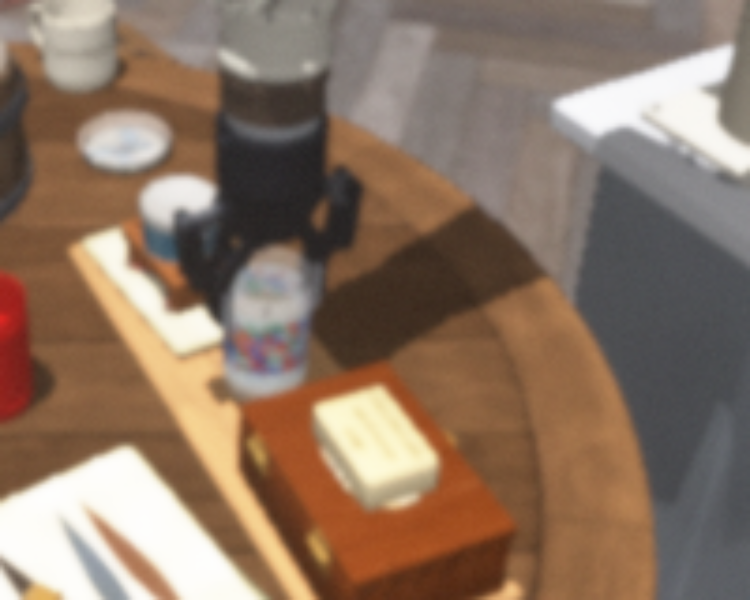

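The candle hangs upright between tray and box (265,330), clear of both. I lower and release it.

```bash
T="python3 -m creep"
$T '[[0,0,0.007,0,0,0,0.5],[0,0,0.004,0,0,0,0.5],[0,0,0.002,0,0,0,0.5],[0,0,0,0,0,0,0.5],[0,0,0,0,0,0,0.5]]'
$T '[[0,0,0,0,0,0,0.8],[0,0,0,0,0,0,1],[0,0,0,0,0,0,1],[0,0,0,0,0,0,1]]'
$T '[[0,0,-0.02,0,0,0,1],[0,0,-0.04,0,0,0,1],[0,0,-0.04,0,0,0,1],[0,0,-0.01,0,0,0,1],[0,0,0,0,0,0,1]]'
$T '[[0,-0.05,0,0,0,0,1],[0,-0.05,0,0,0,0,1],[0,-0.05,0,0,0,0,1],[0,-0.05,0,0,0,0,1],[0,0,0,0,0,0,1]]'
python3 - <<'E'
from h import *
im=bot.snapshot("top")
for n in("bench","tin","soap","candle","board","tray","box","card","dish","mug"):
    for d in bot.landmark_of("top",n)[:1 if n!="candle" else 2]: print(n,round(d["score"],2),world("top",d["position"]).round())
cv2.imwrite('pics/a7.png',cv2.resize(im[130:290,170:430],(800,492)))
cv2.imwrite('pics/a8.png',cv2.resize(bot.snapshot('scene')[140:300,250:450],(750,600)))
E
```

```text
t: 25.2
tcp_pos: [641.5, 88.8, 74.3]
eef_rot: [-2.288, -2.152, 0.0]
force: [-1.6, -0.5, 3.0]
finger_gap: 64.0
grasp_force: 40.1
t: 25.7
tcp_pos: [641.9, 88.8, 73.7]
eef_rot: [2.288, 2.152, 0.0]
force: [-0.8, 0.3, -0.1]
finger_gap: 85.5
grasp_force: 0.0
t: 26.32
tcp_pos: [642.1, 88.8, 184.2]
eef_rot: [2.288, 2.152, 0.002]
force: [-0.6, 0.0, 0.4]
finger_gap: 85.4
grasp_force: 0.0
t: 26.95
tcp_pos: [436.4, 100.4, 181.3]
eef_rot: [-2.284, -2.151, 0.01]
force: [0.1, -0.7, 0.7]
finger_gap: 85.7
grasp_force: 0.0
bench 0.64 [636. -61.  22.]
tin 0.91 [634. -57.  63.]
candle 0.79 [818. -20.  -2.]
candle 0.67 [640.  87.  14.]
board 0.94 [644.  87.  -3.]
tray 0.9 [632. -58.  18.]
box 0.8 [653. 239.  18.]
card 0.62 [ 448. -201.    1.]
dish 0.69 [ 578. -288.   -2.]
mug 0.95 [ 561. -461.   -2.]
```

View pics/a7.png

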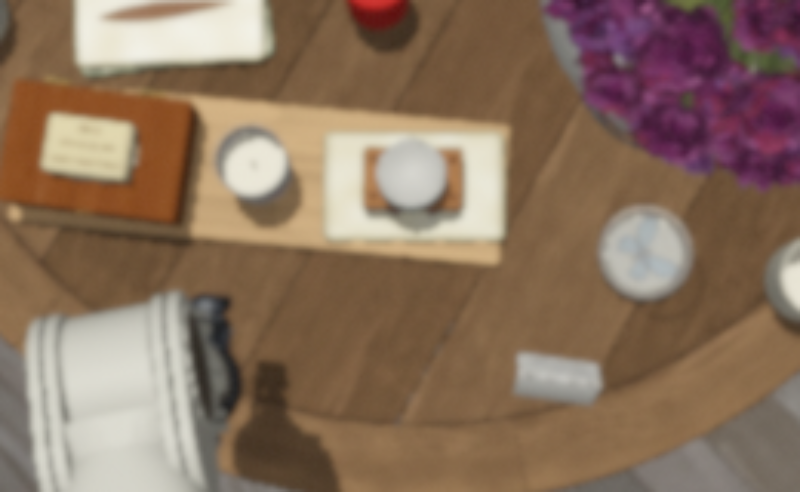

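View pics/a8.png

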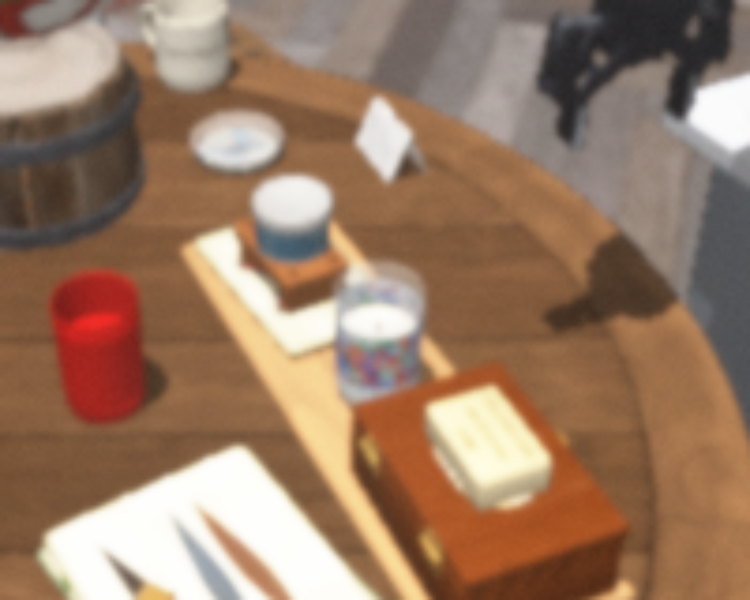

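Both pictures show everything in place. In the top crop the soap is at (88,147), the candle at (253,163), and the tin on the bench at (412,177). The card, dish and mug have not moved, and the arm is clear.

```bash
python3 -c "
from workcell import bot
print(bot.hand_in())"
```

```text
the job is handed in; nothing more can be done
None
```

The gift display is set out and handed in after about 27 s: bench on the tray, tin on the bench, soap on the box lid and candle at the board's centre, all within about 5 mm by my last measurements, with the bystanders unmoved; the hand-in returned no verdict.

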